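Tip a bearing housing onto the inspection bed and seat it

ROBOT

A 6-joint arm with a two-finger parallel gripper is mounted at the origin on a cart in front of the work surface, level with it; the furniture and walls round the work are solid. World frame = base frame: x ahead of the robot, y to its left, z up, the work surface at z = 0. Lengths are in m, angles in rad, forces in N, time in s.
With the tool pointing down it reaches from about 0.35 to 0.775 m from the base axis. Payload 7.3 kg.
Tool frame: the origin (TCP) lies at the centre of the arm's flange, where the gripper is bolted on; the fingertips stand 178 mm ahead of it and the grasp point (between the pads) lies 159 mm ahead of it; z points along the fingers, y is the line along which they close (so a half turn about z gives the same grasp; the last joint's range is limited). The gripper opens to 92 mm and grips with 3 to 60 N. Pads are 19 mm wide; open, the fingers measure 130 mm over their backs; the gripper's body (75 mm by 190 mm) begins 47 mm behind the grasp point.
Start: joints at [1.204, 0.342, 1.524, -0, 1.275, -0.146], TCP at [0.115, 0.512, 0.405] pointing down, gripper open.
Joint ranges: [-2.53, 2.53], [-0.77, 2.02], [0.04, 2.7], [-1, 4.14], [0.28, 2.66], [-3.11, 3.11]. Speed limits (rad/s): [2.57, 2.57, 3.14, 3.14, 3.14, 3.14].

INTERFACE

Orientations are given as [roll, pitch, yaw] about the fixed x, y, z axes, in that order (R = Rz(yaw) Ry(pitch) Rx(roll)).
In Python, from cell import telemetry, vision, ticket gives the robot as it stands.
- The arm moves only by the shell command python3 -m crank 'ROWS' [FORCE]. ROWS is JSON, a list of rows, each a list of 5 numbers: the gripper command: -1 is shut, 1 is fully open, values between are in proportion, then the shift along the tool's x, y, z in mm, then the turn about the tool's z in rad. In form: [[fingers, dx, dy, dz, roll], ...]. A call has 1 to 12 rows; each row is the pose to reach, as a shift and turn from the pose commanded when the call began, along the tool's axes at that moment; what a row does not reach only later rows make up. A row lasts 1/12 s, in which the tool goes at most 41.7 mm and 7.16 degrees, less where a joint would pass 70% of its speed; a pose out of reach is approached as far as the arm can. A call with a gripper value outside its range is refused whole. The fingers move at their own pace and stop on an object; FORCE is the grip in N (left out, the last holds). Time passes only in rows, so rows that repeat a pose let the fingers close. It gives the time, the measured TCP pose, the force, the opening and the grip force at its end, in the units of the state.
- telemetry.observe(): the state, without advancing time (a new reading comes with each control period).
- vision.read_camera(name): name is "side" or "top" or "wrist"; returns (picture, depth): 384x512x3 uint8, red, green, blue; 384x512 float32, m along the optical axis (not along the pixel's ray), 0 where there is no reading.
- vision.get_calibration(name): a dict with "camera_matrix" (3x3 intrinsics, pixels), "rvec" (rotation vector, rad) and "tvec" (3), from world to camera coordinates, as OpenCV has them. Camera axes: x right, y down, z forward; pixel columns grow to the right and rows downward; lengths in m; the calibration is good to about 2 mm. The wrist camera is an equidistant fisheye: a pixel r from the principal point sees the ray r / f radians off the axis. A picture is of the moment at which its call begins: read the wrist's pose just before it. get_calibration takes no time and is no camera call; for the wrist camera it gives the pose at the moment of the call.
- ticket.hand_in(): hands the job in; it is judged then, once.
The state is a dict: "time": time; "qpos": joint angles; "qvel": joint speeds; "joint_efforts": joint torques, N m; "tool_pos": TCP position; "tool_rot": TCP orientation; "contact_force": force on the tool from outside, world axes, zero at the start; "torque": the same for the moment, N m; "opening": finger opening in m; "grip_force": force on a finger pad.
Only numpy, scipy, OpenCV 4.12 (cv2) and the standard library are available. Lean on these libraries where they do the work, as an engineer would, in place of code of your own. Each camera call takes 0.05 s, during which the arm holds its last target. There are 200 camera calls.

TASK

The cast bearing housing stands on its foot in front of the inspection bed with its bore facing you, and has to be measured lying down. Bring it up against the front edge of the bed, tip it over that edge so that it lies flat on the bed with its bore facing up, then push it fully home between the two guides, square against the stop at the back, and draw back from it. Leave the V-block, the tape roll and the oil bottle standing where they are.

Things in the scene. Friction and masses are not known exactly. Their poses are not given: they have to be found in the camera images.
- housing_center (a point): Centre of the cast aluminium bearing housing (bare metal, blue side panels, flat faces, 0.6 to 1.1 kg). As it stands: 80 mm deep (x), 104 mm wide (y), 100 mm high (z), this point 50 mm over the bench. Its z points from foot to top, -x out of the bored front face. It starts with its back face 12 to 31 mm before the bed's edge, turned up to 0.2 rad to the bed. Too wide to grip across.
- housing_front (a point): Middle of the housing's front face, 40 mm from its centre along -x; axes as housing_center. Its bore is 54 mm wide, 30 mm deep: push beside or above it. Pushed at 30 mm height the housing slides; with its foot against the bed's edge, a push at 75 to 95 mm height tips it away. This face rises as it tips (at first 1 mm per mm pushed): a rubber fingertip must rise with it on that arc, or it binds.
- housing_foot (a point): Middle of the housing's underside, 50 mm from its centre along -z; axes as housing_center. Tipped 50 to 60 degrees the housing passes its balance and drops the last way by itself (a mere 10 mm for its centre). It then lies 80 mm high, 100 mm long, this foot face toward the robot, overhanging the bed's front edge by some 10 to 35 mm: push here, at about half height, to send it home.
- bed: Inspection bed, fixed to the bench: a dark steel plate 148 mm long (x), 160 mm wide (y), 12 mm high, two white wear strips flush in its top. Origin under the plate's centre, at bench height; x points from its open front edge (x = -74 mm) to its stop (face at x = +56 mm), z up. A housing that is home has its centre at x = +6 mm, y = 0, 52 mm over the bench.
- bed_edge (a point): Middle of the bed's top front edge, 12 mm over the bench; axes as the bed. The plate behind it is clear for 77 mm; then come slippery white plastic lead-ins, 30 mm high, flared from about 128 mm apart at their mouth, to the guides. A fingertip pushing squarely drags the housing sideways with it as well, so it can be centred before it enters.
- bed_stop (a point): Middle of the stop face at the back of the bed, 27 mm over the bench; axes as the bed. The dark stop block is 112 mm wide, its top 42 mm over the bench. Two aluminium guides, tops 30 mm over the bench, run 23 mm forward from this face, 109 mm apart (2.5 mm play each side of the housing).
- v_block: Ground steel V-block, 45 x 40 x 34 mm, standing on the bench to the left of the work; origin in the middle of its underside. A bystander.
- tape: Roll of beige masking tape lying flat, 100 mm across, 25 mm high; origin in the middle of its underside. A bystander to the left of the work.
- oil: Small brown oil dropper bottle with black cap, 33 mm across, 102 mm high, standing to the right of the work; origin in the middle of its underside. A bystander.
There are look-alikes about, which are no part of the job. There is more than one size of the part that bears housing_center; the job needs the larger.

How it is judged:
On the way, in this order (a step that is already met when the one before it is completed fails the run):
1. the housing leans over at the bed's front edge, tipped and not lifted (angle between housing_center's own x axis and vertical between 1.85 and 2.6 rad and z of housing_center in the frame of bed below 0.074 m and x of housing_center in the frame of bed between -0.13 and -0.045 m), for 0.05 s.
2. the housing lies flat on the bed, its bore facing up (angle between housing_center's own x axis and vertical above 3.03 rad and z of housing_center in the frame of bed between 0.047 and 0.057 m), for 0.1 s.
At the end, for the whole second after the job is handed in: the housing lies at rest flat on the bed with its bore facing up (within 0.07 rad), between the guides (centre within 4.5 mm sideways, within 0.045 rad of square) and home against the stop (gap under 3.5 mm) (angle between housing_center's own x axis and vertical above 3.07 rad and x of housing_center in the frame of bed between 0.0025 and 0.0095 m and y of housing_center in the frame of bed between -0.0045 and 0.0045 m and z of housing_center in the frame of bed between 0.049 and 0.055 m and angle between the y axis of housing_center and the y axis of bed, either way round below 0.045 rad and linear speed of housing below 0.01 m/s); the robot touches nothing.
It fails at once if the V-block is moved more than 30 mm (distance of v_block from where it was at the start of the episode above 0.03 m).
It fails at once if the tape roll is moved more than 30 mm (distance of tape from where it was at the start of the episode above 0.03 m).
It fails at once if the oil bottle is moved more than 30 mm (distance of oil from where it was at the start of the episode above 0.03 m).
It fails at once if the oil bottle is knocked over (angle between oil's own z axis and vertical above 0.5 rad).
It also fails if it takes over 48 s, if anything falls off the work surface, if the arm or the gripper's body presses on something with over 40 N, if the wrist force passes 120 N, or if a joint passes its speed limit or range.

## Working session

There is one attempt and no reset: what is moved stays moved. The work goes in short steps, Python scripts to look and compute and a shell command to move; the robot and the scene stay as the last step left them, time stands still between calls to the robot, and variables do not carry over. Pictures are saved under pics/ and viewed, at most 10 in all, crops included, and the job is handed in when it is done.

```bash
ls; mkdir -p pics; python3 - <<'E'
from cell import telemetry, vision
import cv2, numpy as np
print(telemetry.observe())
for n in ("top","side"):
    p,d=vision.read_camera(n); np.savez(f"{n}.npz",p=p,d=d,**vision.get_calibration(n))
    cv2.imwrite(f"pics/{n}0.png",cv2.resize(p[:,:,::-1],(800,600)))
    print(n,vision.get_calibration(n))
E
```

```text
pics
{'time': 0.0, 'qpos': array([ 1.20403325e+00,  3.42720852e-01,  1.52503217e+00, -3.16310240e-05,
        1.27541809e+00, -1.46009429e-01]), 'qvel': array([ 0.00055034, -0.00012822,  0.0009814 , -0.00028551, -0.00054319,
       -0.00039653]), 'joint_efforts': array([ 1.09494482e-03, -4.31246996e+01, -2.44226038e+01,  7.19908183e-02,
        5.60121203e-02, -1.67094618e-04]), 'tool_pos': array([0.11489195, 0.51212719, 0.40404044]), 'tool_rot': array([-3.14002659e+00, -1.99727428e-04,  2.92084808e+00]), 'contact_force': array([-0.08758913,  0.67240477, -0.21167841]), 'torque': array([ 0.00523146,  0.01240947, -0.04012148]), 'grip_force': 0.0, 'opening': 0.09177455785175134}
top {'camera_matrix': array([[381.2833601 ,   0.        , 259.67223712],
       [  0.        , 381.2833601 , 189.55364698],
       [  0.        ,   0.        ,   1.        ]]), 'rvec': array([ 2.19024797, -2.15267357,  0.15949317]), 'tvec': array([-0.18887128,  0.51610884,  0.97013831])}
side {'camera_matrix': array([[365.26223276,   0.        , 254.90553039],
       [  0.        , 365.26223276, 194.19900202],
       [  0.        ,   0.        ,   1.        ]]), 'rvec': array([ 2.16592607, -0.18685988,  0.12359995]), 'tvec': array([-0.53682334, -0.0231184 ,  1.09260995])}
```

View pics/top0.png

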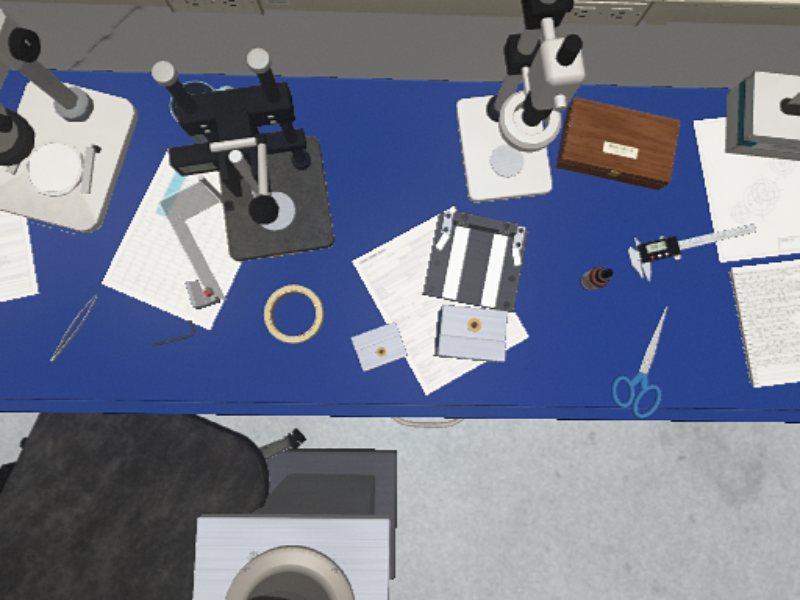

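View pics/side0.png

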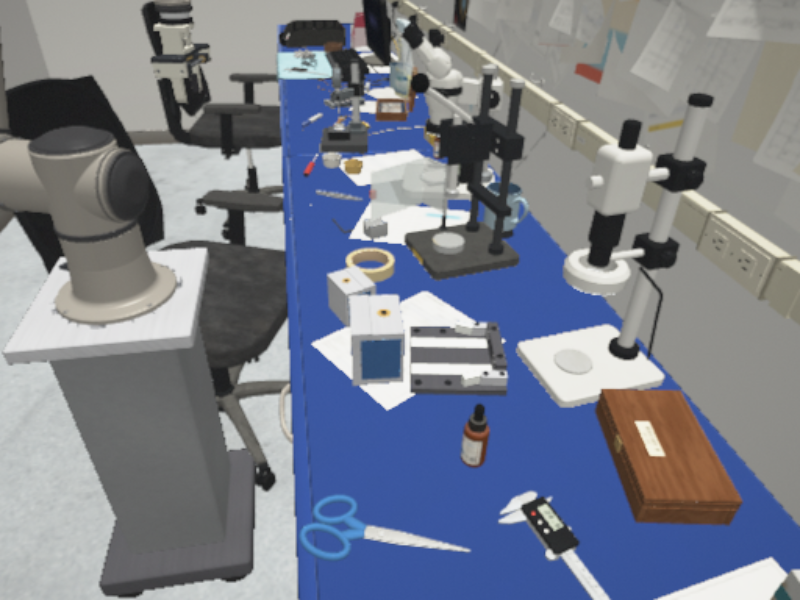

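The top view shows the bed at about (475,260), the larger housing at (472,333), the small look-alike at (380,347), the tape at (293,313), the oil bottle at (597,277) and the V-block at about (205,290). The side view agrees. Next I'll measure with an enlarged crop and depth.

```bash
cat > h.py <<'E'
import numpy as np, cv2
def load(n):
    f=np.load(f"{n}.npz"); return f["p"],f["d"],f["camera_matrix"],f["rvec"],f["tvec"]
def cloud(d,K,r,t):
    v,u=np.indices(d.shape); R=cv2.Rodrigues(r)[0]
    c=np.stack([(u-K[0,2])/K[0,0]*d,(v-K[1,2])/K[1,1]*d,d],-1)
    return (c-t.ravel())@R
E
python3 - <<'E'
from h import *
p,d,K,r,t=load("top"); W=cloud(d,K,r,t)
def rect(name,zlo,zhi,u0,u1,v0,v1):
    s=np.zeros(d.shape,bool); s[v0:v1,u0:u1]=1
    m=s&(d>0)&(W[...,2]>zlo)&(W[...,2]<zhi); P=W[m]
    (c,wh,a)=cv2.minAreaRect(P[:,:2].astype(np.float32)); print(name,len(P),np.round(c,4),np.round(wh,4),a, "rad",np.deg2rad(a), "z",np.median(P[:,2]))
    return P
rect("housing",.085,.12,270,340,180,240)
rect("small",.05,.12,218,270,195,240)
rect("bed",.005,.02,262,345,125,210)
rect("guides",.024,.036,262,345,125,210)
rect("stop",.037,.05,262,345,125,175)
rect("tape",.015,.035,160,215,175,225)
rect("oil",.03,.12,365,400,160,190)
rect("vb",.02,.05,115,145,175,200)
cv2.imwrite("pics/c1.png",cv2.resize(p[125:245,220:350,::-1],(650,600),interpolation=cv2.INTER_CUBIC))
E
```

```text
housing 1401 [ 0.4568 -0.2836] [0.1045 0.08  ] 85.4695816040039 rad 1.4917256092918445 z 0.10111986090006793
small 711 [ 0.4336 -0.1368] [0.0582 0.0759] 21.251798629760742 rad 0.3709138580601443 z 0.07412619177700869
bed 2835 [ 0.5889 -0.2986] [0.2335 0.2252] 1.0064140558242798 rad 0.017565238912483697 z 0.013142307876780376
guides 328 [ 0.6058 -0.2813] [0.1455 0.2099] 33.38651657104492 rad 0.5827046399363812 z 0.031145999551197186
stop 294 [ 0.6494 -0.3076] [0.1195 0.0193] 79.04065704345703 rad 1.379519708347972 z 0.042786846064904016
tape 484 [0.4881 0.0096] [0.0975 0.0961] 47.443241119384766 rad 0.8280407653508243 z 0.025194660220292115
oil 184 [ 0.555  -0.4984] [0.0323 0.0268] 21.958850860595703 rad 0.3832542474717854 z 0.06363513317779347
vb 189 [0.5219 0.1649] [0.0456 0.0398] 20.43813133239746 rad 0.3567126847053513 z 0.030739867234963032
```

View pics/c1.png

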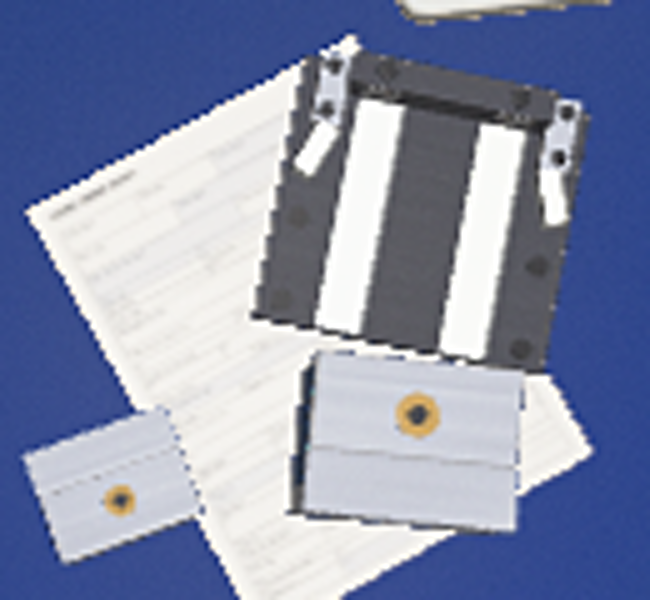

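The crop shows the bed corners at about (252,318), (545,372), (303,57) and (588,115), and the housing top from (315,352) to (515,530), turned slightly relative to the bed.

```bash
cat >> h.py <<'E'
def pix(u,v,z,K,r,t):
    R=cv2.Rodrigues(r)[0]; C=-R.T@t.ravel(); q=R.T@np.array([(u-K[0,2])/K[0,0],(v-K[1,2])/K[1,1],1]); return (C+q*(z-C[2])/q[2])[:2]
E
python3 - <<'E'
from h import *
p,d,K,r,t=load("top")
c=[pix(220+(x+.0)/5-.4,125+(y)/5-.4,.012,K,r,t) for x,y in [(252,318),(545,372),(303,57),(588,115)]]
FL,FR,BL,BR=c; print(np.round(c,4), np.linalg.norm(FL-FR),np.linalg.norm(FL-BL))
W=cloud(d,K,r,t)
# bed plate points only: component in z range, connected
m=((W[...,2]>.008)&(W[...,2]<.05)&(d>0)).astype(np.uint8); m[:125]=0;m[215:]=0;m[:,:262]=0;m[:,345:]=0
n,l,s,_=cv2.connectedComponentsWithStats(m); k=1+s[1:,4].argmax()
P=W[l==k]; e,wh,a=cv2.minAreaRect(P[:,:2].astype(np.float32)); print("bed rect",e,wh,a)
ax=np.deg2rad(a if abs(wh[0])<wh[1] else a-90)
for yaw in (ax,-.19):
    f=np.array([np.cos(yaw),np.sin(yaw)]); l_=np.array([-f[1],f[0]])
    q=(P[:,:2]-e)
    A=q@f;B=q@l_; lo=np.percentile(A,[.5,99.5]);lb=np.percentile(B,[.5,99.5]);print("yaw",yaw,lo,lb)
st=W[(W[...,2]>.037)&(W[...,2]<.05)&(l==k)][:,:2]; print("stop",cv2.minAreaRect(st.astype(np.float32)))
for nm,O in (("FL",FL),("FR",FR)): pass
for yaw in (-.19,):
    f=np.array([np.cos(yaw),np.sin(yaw)]);l_=np.array([-f[1],f[0]])
    O=np.mean(c,0); print("bed centre px",O, "front mid",(FL+FR)/2, "yawFront",np.arctan2(*(FL-FR)[::-1])-np.pi/2,"side",np.arctan2(*(BL-FL)[::-1]),np.arctan2(*(BR-FR)[::-1]))
    h=np.array([.4568,-.2836])-O; print("housing in bed",h@f,h@l_)
E
```

```text
[[ 0.5261 -0.2082]
 [ 0.4998 -0.3667]
 [ 0.6708 -0.2344]
 [ 0.6418 -0.3912]] 0.16061691274677106 0.14701872670214144
bed rect (0.5850520133972168, -0.29996752738952637) (0.1598929613828659, 0.14883875846862793) 79.24552917480469
yaw -0.18770092520932974 [-0.07364693  0.07272172] [-0.07900464  0.07919966]
yaw -0.19 [-0.07373195  0.07270897] [-0.07904737  0.07923346]
stop ((0.6493832468986511, -0.3075522780418396), (0.11948034167289734, 0.01929348334670067), 79.04065704345703)
bed centre px [ 0.58462426 -0.30013499] front mid [ 0.51296088 -0.28744636] yawFront -0.16458720519467462 side -0.1790866784231962 -0.17132050674184268
housing in bed -0.1286467428356305 -0.007903319250766792
```

```bash
cat >> h.py <<'E'
from scipy.spatial.transform import Rotation as Ro
B=np.array([.585,-.300]); YAW=-.187
f=np.array([np.cos(YAW),np.sin(YAW)]); g=np.array([-f[1],f[0]])
def bed(xy): q=np.asarray(xy)-B; return q@f,q@g
def delta(S,w):   # world target -> tool shift mm
    return np.round(1e3*Ro.from_euler("xyz",S["tool_rot"]).inv().apply(np.asarray(w)-S["tool_pos"]),1)
def bw(x,y,ztip): return np.r_[B+x*f+y*g,ztip+.178]
E
python3 - <<'E'
from h import *
from cell import telemetry
S=telemetry.observe()
print(delta(S,[.40,.30,.405]),delta(S,[.40,-.15,.405]),delta(S,bw(-.225,-.008,.2)),delta(S,bw(-.225,-.008,.04)), S["tool_rot"][2]-(np.pi+YAW))
E
```

```text
[-324.6 -144.6   -0.7] [-4.232e+02 -5.836e+02 -2.000e-01] [-411.9 -705.1   27. ] [-412.  -704.8  187. ] -0.03375788923944523
```

```bash
python3 -m crank '[[0.3,-325,-145,0,-0.034],[0.3,-325,-145,0,-0.034],[0.3,-325,-145,0,-0.034],[0.3,-325,-145,0,-0.034],[0.3,-325,-145,0,-0.034],[0.3,-325,-145,0,-0.034],[0.3,-325,-145,0,-0.034],[0.3,-325,-145,0,-0.034],[0.3,-325,-145,0,-0.034],[0.3,-423,-584,0,-0.034],[0.3,-423,-584,0,-0.034],[0.3,-423,-584,0,-0.034]]' 20
python3 - <<'E'
from h import *
from cell import telemetry
S=telemetry.observe()
print(S["tool_pos"],S["tool_rot"],S["qpos"],delta(S,[.40,-.15,.405]),delta(S,bw(-.225,-.008,.2)),delta(S,bw(-.225,-.008,.04)), S["tool_rot"][2]-(np.pi+YAW))
E
```

```text
time: 1.1
tool_pos: [0.4, 0.173, 0.4041]
tool_rot: [-3.141, -0.001, 2.955]
contact_force: [-0.1, -0.7, 1.0]
opening: 0.0596
grip_force: 0.0
[0.40002015 0.17297463 0.40405375] [-3.14100834e+00 -1.19153922e-03  2.95539915e+00] [ 2.31937093e-01  1.79095361e-01  1.75059863e+00 -5.35299801e-05
  1.21322481e+00 -1.15264731e+00] [ -59.8 -317.4   -0.8] [ -44.4 -438.4   26.3] [ -44.6 -438.3  186.3] 0.0008064931950721999
```

```bash
python3 -m crank '[[0.3,-45,-438,26,0],[0.3,-45,-438,26,0],[0.3,-45,-438,26,0],[0.3,-45,-438,26,0],[0.3,-45,-438,26,0],[0.3,-45,-438,26,0],[0.3,-45,-438,26,0],[0.3,-45,-438,26,0],[0.3,-45,-438,26,0],[0.3,-45,-438,26,0],[0.3,-45,-438,26,0],[0.3,-45,-438,26,0]]'
python3 - <<'E'
from h import *
from cell import telemetry
S=telemetry.observe()
print(delta(S,bw(-.225,-.008,.04)), S["tool_rot"][2]-(np.pi+YAW))
E
```

```text
time: 2.1
tool_pos: [0.3624, -0.2683, 0.378]
tool_rot: [-3.141, -0.0, 2.95]
contact_force: [-0.0, 0.1, -0.1]
opening: 0.0598
grip_force: 0.0
[  0.4   2.4 160. ] -0.004234182792596464
```

```bash
python3 -m crank '[[0.3,0,2,40,0],[0.3,0,2,80,0],[0.3,0,2,120,0],[0.3,0,2,160,0],[0.3,0,2,160,0],[0.3,-15,2,160,0],[0.3,-30,2,160,0],[0.3,-34,2,160,0],[0.3,-38,2,160,0],[0.3,-42,2,160,0],[0.3,-46,2,160,0],[0.3,-46,2,160,0]]'
python3 - <<'E'
from h import *
from cell import telemetry,vision
S=telemetry.observe(); print(bed(S["tool_pos"][:2]))
p,d=vision.read_camera("top"); cv2.imwrite("pics/t2.png",cv2.resize(p[125:245,220:350,::-1],(650,600),interpolation=cv2.INTER_CUBIC))
E
```

```text
time: 3.1
tool_pos: [0.4086, -0.2703, 0.2191]
tool_rot: [3.141, -0.0, 2.955]
contact_force: [-0.8, 0.7, 0.5]
opening: 0.0596
grip_force: 0.7
(np.float64(-0.17882467795282686), np.float64(-0.0036549600719314765))
```

View pics/t2.png

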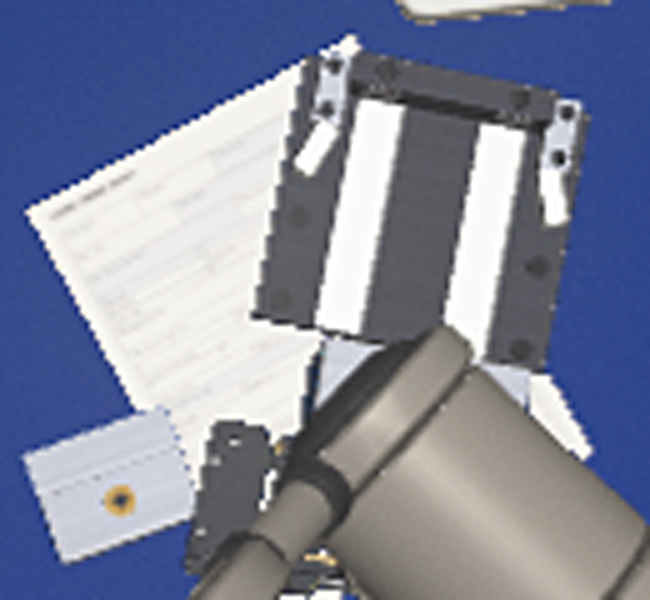

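The housing is being squared: its corners show at (325,340) and (530,375), just in front of the bed edge, and the arm hides the rest.

```bash
python3 -m crank '[[0.3,-3,0,0,0],[0.3,-6,0,0,0],[0.3,-9,0,0,0],[0.3,-11,0,0,0],[0.3,-13,0,0,0],[0.3,-14,0,0,0],[0.3,-14,0,0,0]]'
python3 - <<'E'
from h import *
from cell import telemetry,vision
S=telemetry.observe(); print(bed(S["tool_pos"][:2]))
p,d=vision.read_camera("top"); W=cloud(d,*[vision.get_calibration("top")[k] for k in ("camera_matrix","rvec","tvec")])
s=np.zeros(d.shape,bool); s[180:245,275:340]=1
bx=(W[...,:2]-B)@f; by=(W[...,:2]-B)@g
m=s&(W[...,2]>.094)&(W[...,2]<.106)&(d>0)&(bx>-.16)
print(m.sum())
for lo in np.arange(-.07,.07,.01):
    k=m&(by>lo)&(by<lo+.01)
    if k.any(): print(round(lo,3),k.sum(),np.round(bx[k].max(),4),np.round([by[k].min(),by[k].max()],4))
E
```

```text
time: 3.73
tool_pos: [0.422, -0.2734, 0.2187]
tool_rot: [3.141, -0.002, 2.955]
contact_force: [-6.5, 0.1, 2.9]
opening: 0.0597
grip_force: 3.7
(np.float64(-0.16512323009165647), np.float64(-0.004207360891719036))
69
-0.07 3 -0.0791 [-0.061  -0.0604]
-0.06 11 -0.0744 [-0.0596 -0.0518]
-0.05 2 -0.0745 [-0.0492 -0.0466]
0.02 6 -0.0745 [0.0262 0.0298]
0.03 34 -0.0738 [0.0303 0.04  ]
0.04 13 -0.0749 [0.0401 0.0425]
```

```bash
python3 -m crank '[[0.3,8,0,0,0],[0.3,8,-5,-30,0],[0.3,8,-5,-46,0],[0.3,8,-5,-46,0],[0.3,3,-5,-46,0],[0.3,-2,-5,-46,0],[0.3,-5,-5,-49,0],[0.3,-9,-5,-53,0],[0.3,-12,-5,-56,0],[0.3,-16,-5,-59,0],[0.3,-20,-5,-62,0],[0.3,-24,-5,-64,0]]'
python3 - <<'E'
from h import *
from cell import telemetry,vision
S=telemetry.observe(); print(bed(S["tool_pos"][:2]))
p,d=vision.read_camera("side"); cv2.imwrite("pics/s3.png",cv2.resize(p[150:270,160:320,::-1],(800,600),interpolation=cv2.INTER_CUBIC))
E
```

```text
time: 4.78
tool_pos: [0.4455, -0.2826, 0.2826]
tool_rot: [3.141, -0.0, 2.955]
contact_force: [-1.2, 0.3, 0.6]
opening: 0.0593
grip_force: 1.0
(np.float64(-0.14027727933839707), np.float64(-0.008872399258633855))
```

View pics/s3.png

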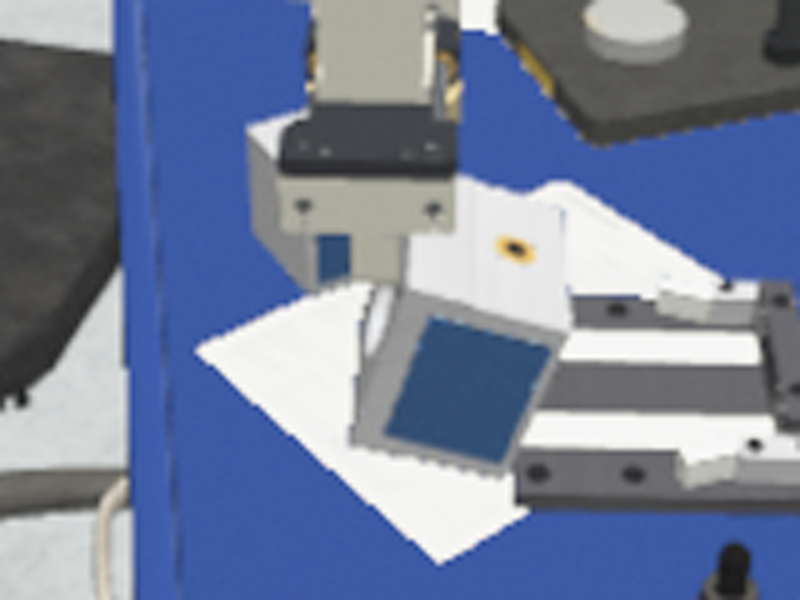

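The side view shows the housing tipped about 16° about the bed edge, corner at (500,470), with the finger on its upper front face at (385,280). I'll continue on the arc.

```bash
python3 -m crank '[[0.3,-4,0,-3,0],[0.3,-8,0,-5,0],[0.3,-12,0,-7,0],[0.3,-16,0,-9,0],[0.3,-20,0,-11,0],[0.3,-25,0,-12,0],[0.3,-29,0,-13,0],[0.3,-34,0,-14,0],[0.3,-38,0,-15,0],[0.3,-43,0,-16,0]]'
python3 - <<'E'
from h import *
from cell import telemetry,vision
S=telemetry.observe(); print(bed(S["tool_pos"][:2]))
p,d=vision.read_camera("side"); cv2.imwrite("pics/s4.png",cv2.resize(p[150:270,160:320,::-1],(800,600),interpolation=cv2.INTER_CUBIC))
E
```

```text
time: 5.67
tool_pos: [0.4877, -0.2907, 0.2987]
tool_rot: [3.141, 0.0, 2.955]
contact_force: [-0.3, -0.4, 0.0]
opening: 0.0593
grip_force: 0.1
(np.float64(-0.09729093306040214), np.float64(-0.008985923252124708))
```

View pics/s4.png

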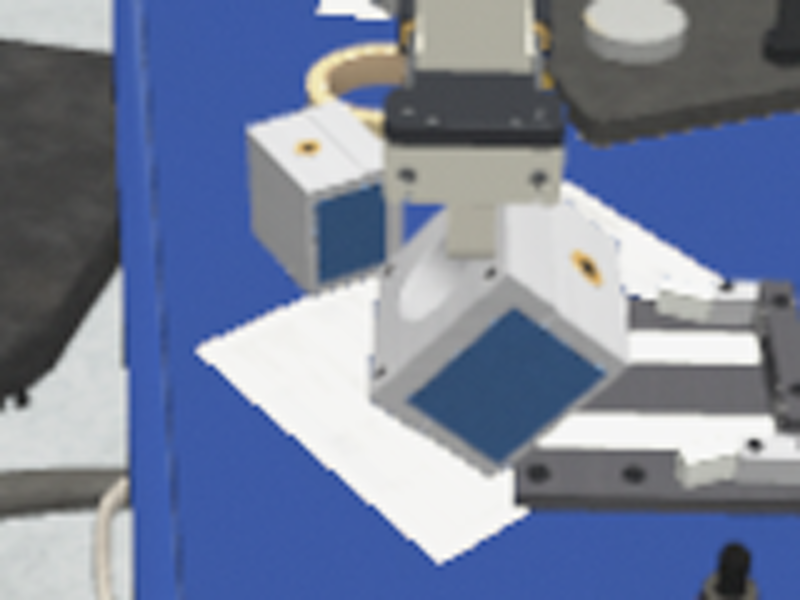

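The housing now leans about 40° at the edge, with its bottom corner at (495,470) and the finger on the face at (470,255). Continuing past balance.

```bash
python3 -m crank '[[0.3,-5,0,0,0],[0.3,-10,0,0,0],[0.3,-14,0,0,0],[0.3,-19,0,0,0],[0.3,-24,0,0,0],[0.3,-29,0,1,0],[0.3,-34,0,2,0],[0.3,-38,0,3,0],[0.3,-42,0,4,0],[0.3,-46,0,5,0],[0.3,-46,0,5,0],[0.3,-46,0,5,0]]'
python3 - <<'E'
from h import *
from cell import telemetry,vision
S=telemetry.observe(); print(bed(S["tool_pos"][:2]))
p,d=vision.read_camera("side"); cv2.imwrite("pics/s5.png",cv2.resize(p[150:270,160:320,::-1],(800,600),interpolation=cv2.INTER_CUBIC))
E
```

```text
time: 6.72
tool_pos: [0.5326, -0.2992, 0.2935]
tool_rot: [3.141, -0.0, 2.955]
contact_force: [0.1, -0.2, -0.0]
opening: 0.0596
grip_force: 0.0
(np.float64(-0.05167089585494335), np.float64(-0.008933743906596833))
```

View pics/s5.png

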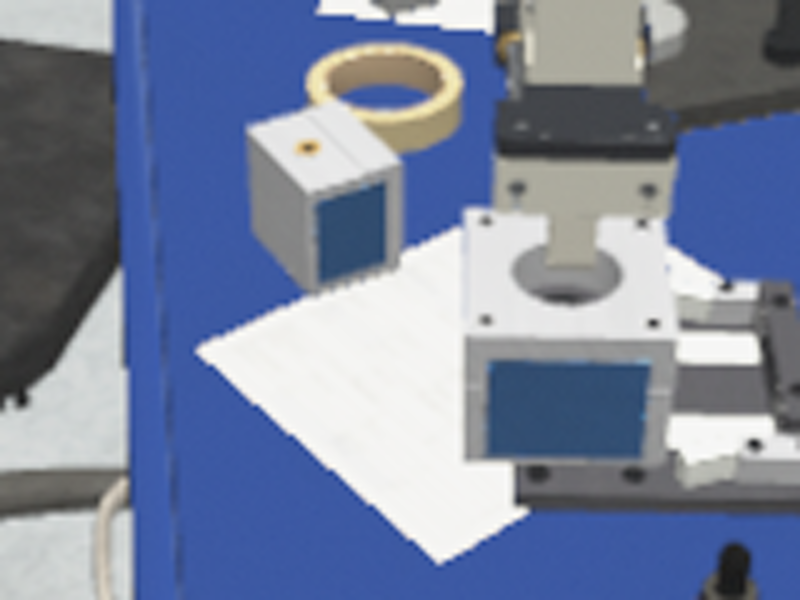

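It lies flat with its bore up, overhanging the edge (foot at px 465, bed edge at 515). I'll back off and measure.

```bash
python3 -m crank '[[0.3,0,0,-25,0],[0.3,35,0,-25,0],[0.3,70,0,-25,0],[0.3,105,0,-25,0],[0.3,105,0,-25,0],[0.3,105,0,10,0],[0.3,105,0,45,0],[0.3,105,0,70,0],[0.3,105,0,70,0]]'
cat >> h.py <<'E'
def look():
    from cell import telemetry,vision
    S=telemetry.observe(); print("tool bed",np.round(bed(S["tool_pos"][:2]),4),"tip z",S["tool_pos"][2]-.178)
    p,d=vision.read_camera("top"); W=cloud(d,*[vision.get_calibration("top")[k] for k in ("camera_matrix","rvec","tvec")])
    bx=(W[...,:2]-B)@f; by=(W[...,:2]-B)@g
    m=(d>0)&(W[...,2]>.086)&(W[...,2]<.1)&(abs(by)<.08)&(bx>-.12)&(bx<.08)
    m=cv2.morphologyEx(m.astype(np.uint8),cv2.MORPH_OPEN,np.ones((2,2)))>0
    print(m.sum(),"x",np.round([bx[m].min(),bx[m].max()],4),"y",np.round([by[m].min(),by[m].max()],4))
    for k in np.arange(-.065,.065,.01):
        s=m&(by>k)&(by<k+.01)
        if s.sum()>2: print(round(k,3),s.sum(),np.round([bx[s].min(),bx[s].max()],4))
    return p
E
python3 - <<'E'
from h import *
look()
E
```

```text
time: 7.52
tool_pos: [0.4279, -0.2786, 0.2197]
tool_rot: [3.137, -0.007, 2.954]
contact_force: [-1.4, 0.6, -0.0]
opening: 0.0603
grip_force: 0.0
tool bed [-0.1584 -0.0082] tip z 0.04168937259857594
854 x [-0.2102  0.0116] y [-0.0798  0.1082]
-0.065 70 [-0.066  -0.0012]
-0.055 89 [-0.0622 -0.0027]
-0.045 84 [-0.0589 -0.0019]
-0.035 52 [-0.0378 -0.0016]
-0.025 40 [-0.0265 -0.002 ]
-0.015 38 [-0.0235 -0.0026]
-0.005 45 [-0.1056 -0.0019]
0.005 62 [-0.104  -0.0027]
0.015 102 [-0.0732 -0.0018]
0.025 133 [-0.0931 -0.0021]
0.035 82 [-0.1127 -0.0035]
0.045 15 [-0.1289 -0.1124]
0.055 7 [-0.1345 -0.1289]
```

```bash
python3 -m crank '[[0.3,-20,0,0,0],[0.3,-40,0,0,0],[0.3,-46,0,0,0],[0.3,-51,1,0,0],[0.3,-55,3,0,0],[0.3,-59,5,0,0],[0.3,-63,7,0,0],[0.3,-67,8.5,0,0],[0.3,-71,10,0,0],[0.3,-75,10,0,0],[0.3,-80,10,0,0],[0.3,-80,10,0,0]]'
python3 - <<'E'
from h import *
p=look(); cv2.imwrite("pics/t6.png",cv2.resize(p[125:245,220:350,::-1],(650,600),interpolation=cv2.INTER_CUBIC))
E
```

```text
time: 8.57
tool_pos: [0.5096, -0.2847, 0.225]
tool_rot: [-3.141, 0.0, 2.955]
contact_force: [-1.7, 0.7, 0.3]
opening: 0.0594
grip_force: 0.7
tool bed [-0.0769  0.001 ] tip z 0.04695725666330133
18 x [-0.0548  0.0318] y [0.0436 0.0671]
0.045 7 [0.0201 0.0318]
0.055 6 [-0.0507 -0.0446]
```

View pics/t6.png

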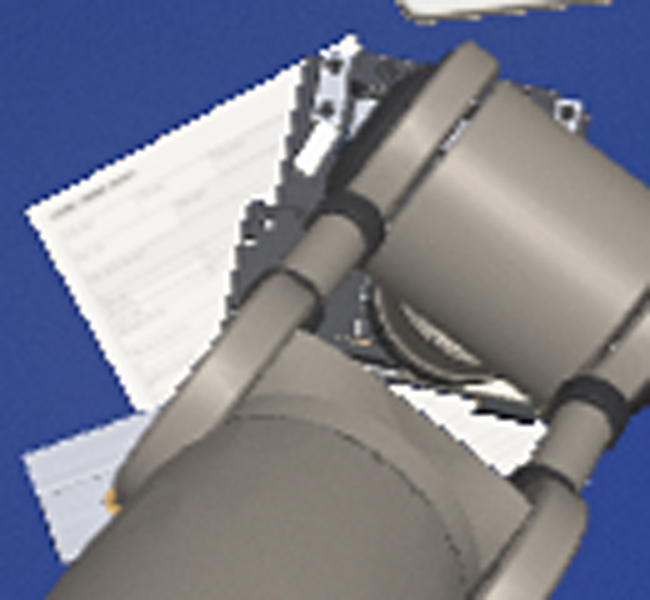

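The arm hides most of it, but the housing's left edge shows between the lead-ins, at y about +0.05. Pushing home.

```bash
python3 -m crank '[[0.3,-4,0,0,0],[0.3,-8,0,0,0],[0.3,-12,0,0,0],[0.3,-15,0,0,0],[0.3,-18,0,0,0],[0.3,-20,0,0,0],[0.3,-22,0,0,0],[0.3,-23,0,0,0],[0.3,-23,0,0,0]]'
python3 -m crank '[[0.3,-1,0,0,0],[0.3,-2,0,0,0],[0.3,-2,0,0,0]]'
```

```text
time: 9.37
tool_pos: [0.5311, -0.2888, 0.2246]
tool_rot: [3.141, -0.003, 2.955]
contact_force: [-8.9, 1.4, 7.1]
opening: 0.0598
grip_force: 4.6
time: 9.62
tool_pos: [0.5317, -0.289, 0.2246]
tool_rot: [3.141, -0.008, 2.955]
contact_force: [-17.7, 2.8, 11.5]
opening: 0.0596
grip_force: 8.8
```

```bash
python3 -m crank '[[0.3,-1,0,0,0],[0.3,-1,0,0,0],[0.3,5,0,0,0],[0.3,30,0,0,0],[0.3,60,0,0,0],[0.3,95,0,-30,0],[0.3,130,0,-60,0],[0.3,160,0,-90,0],[0.3,165,0,-120,0],[0.3,165,0,-120,0],[0.3,165,0,-120,0]]'
python3 - <<'E'
from h import *
p=look(); cv2.imwrite("pics/t7.png",cv2.resize(p[125:245,220:350,::-1],(650,600),interpolation=cv2.INTER_CUBIC))
E
```

```text
time: 10.53
tool_pos: [0.3719, -0.2589, 0.3464]
tool_rot: [-3.138, 0.006, 2.954]
contact_force: [1.0, 0.0, -0.9]
opening: 0.0601
grip_force: 0.0
tool bed [-0.2171  0.0008] tip z 0.16839029954160628
1297 x [-0.2102  0.0696] y [-0.0687  0.1082]
-0.065 23 [0.0056 0.0696]
-0.055 112 [-0.0441  0.054 ]
-0.045 153 [-0.0443  0.0548]
-0.035 146 [-0.0445  0.0534]
-0.025 97 [-0.0439  0.053 ]
-0.015 81 [-0.0443  0.0538]
-0.005 78 [-0.0442  0.0537]
0.005 86 [-0.0441  0.0539]
0.015 122 [-0.044   0.0546]
0.025 151 [-0.0445  0.0544]
0.035 156 [-0.0441  0.0538]
0.045 67 [-0.0433  0.0522]
```

View pics/t7.png

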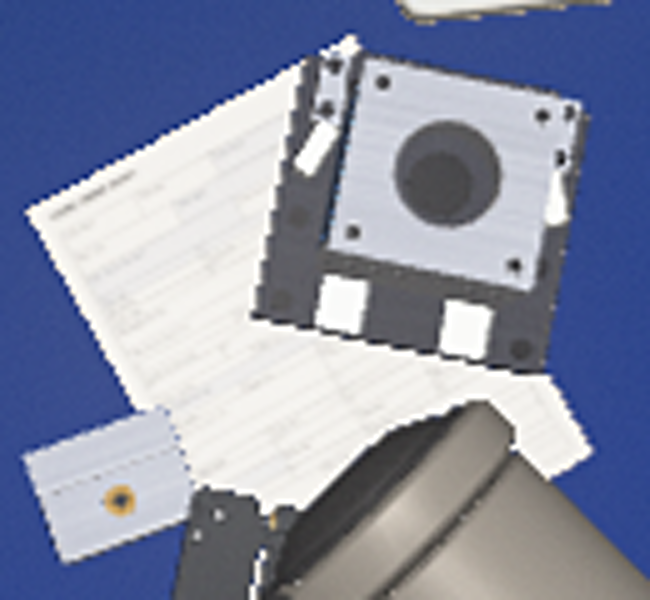

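The housing sits between the guides against the stop: foot edge at bed x = -44 mm, square, with its bore at (447,173). The arm is clear of it.

```bash
python3 -c "
from cell import ticket
print(ticket.hand_in())"
```

```text
the job is handed in; nothing more can be done
None
```

The housing was tipped over the bed's front edge, laid flat with its bore up and pushed home between the guides. The last top view shows it square, with its foot edge at −44 mm as it should be when home. I drew the arm back and handed the job in at about 10.6 s. The hand-in returned no verdict.

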